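Dose one row of lens barrels from the scoop into the marked tray

TASK

Pick up the scoop by its orange handle and tip its front row of three lens barrels, and only that row, out into the tray marked by the white card (the yellow card's tray stays empty); keep the scoop still at the pouring angle for a full second once all three are out, before you level it. Then stand the scoop back on its rubber mat with the back row still in it, without the fingers ever touching a barrel and without disturbing the jar, the screwdriver or the stack of trays.

Things in the scene. Friction and masses are not known exactly. Their poses are not given: they have to be found in the camera images.
- scoop: white dosing scoop: a cup open on top and at its mouth, 0.2 kg empty; origin on its underside, z up, -x towards the mouth. It runs from x = -62 mm (lip) to +20 mm (rear wall), 74 mm wide, walls 44 mm high. The floor has two steps, both rising towards the mouth: front (x = -62 to -26 mm) by 4 degrees, back (to +16 mm) by 20 degrees; three barrels stand side by side on each
- scoop_lip (a point): middle of the mouth's edge over which barrels leave: scoop x = -62, y = 0, z = 24 mm. Tipped mouth-down, a row slides once its floor slopes down by the friction angle, 19 to 31 degrees, unknown and different at each start: the front row at a scoop tilt of 23 to 35 degrees, the back row always 16 degrees later
- scoop_handle (a point): grip point in the scoop's orange handle, an upright block 16 mm thick (y), 40 mm long (x), 86 mm high behind the rear wall; the point is at scoop x = +58, y = 0, z = 62 mm: 24 mm below the handle's top, 38 mm behind the rear wall; axes as the scoop's
- pad: fixed grey-black rubber mat on which the scoop stands, 200 x 140 mm, 4 mm thick; origin at the centre of its underside; x along its long side
- tray_left: fixed blue open tray on the robot's left (+y), 150 x 150 mm, 32 mm high, 4 mm walls and floor; origin at the centre of its underside, on the bench; x and y along its sides
- tray_right: fixed blue open tray on the robot's right (-y), 150 x 150 mm, 32 mm high, 4 mm walls and floor; origin at the centre of its underside, on the bench; x and y along its sides
- white_card: white card that marks the tray to be filled; 60 x 40 mm, 3 mm thick, fixed flat on the bench just outside the outer side of one of the two trays, its centre 115 mm from that tray's centre (which of the trays changes from start to start, the other card lies at the other tray); origin at the centre of its underside
- yellow_card: yellow card that marks the tray on hold, to be left empty; 60 x 40 mm, 3 mm thick, fixed flat on the bench just outside the outer side of one of the two trays, its centre 115 mm from that tray's centre (which of the trays changes from start to start, the other card lies at the other tray); origin at the centre of its underside
- front1_mid (a point): lens barrel of the front row: black, 20 x 20 mm square flange 6 mm thick with a 17 mm round barrel on it, 15 mm high in all, about 30 g; point at its centre, half-way up; its z axis runs along the barrel, up as it stands in the scoop
- front2_mid (a point): lens barrel of the front row: black, 20 x 20 mm square flange 6 mm thick with a 17 mm round barrel on it, 15 mm high in all, about 30 g; point at its centre, half-way up; its z axis runs along the barrel, up as it stands in the scoop
- front3_mid (a point): lens barrel of the front row: black, 20 x 20 mm square flange 6 mm thick with a 17 mm round barrel on it, 15 mm high in all, about 30 g; point at its centre, half-way up; its z axis runs along the barrel, up as it stands in the scoop
- back1_mid (a point): lens barrel of the back row: black, 20 x 20 mm square flange 6 mm thick with a 17 mm round barrel on it, 15 mm high in all, about 30 g; point at its centre, half-way up; its z axis runs along the barrel, up as it stands in the scoop
- back2_mid (a point): lens barrel of the back row: black, 20 x 20 mm square flange 6 mm thick with a 17 mm round barrel on it, 15 mm high in all, about 30 g; point at its centre, half-way up; its z axis runs along the barrel, up as it stands in the scoop
- back3_mid (a point): lens barrel of the back row: black, 20 x 20 mm square flange 6 mm thick with a 17 mm round barrel on it, 15 mm high in all, about 30 g; point at its centre, half-way up; its z axis runs along the barrel, up as it stands in the scoop
- jar: bystander: amber jar with a yellow cap, 48 mm across, 65 mm high; origin at the centre of its underside
- driver: bystander: screwdriver lying on the bench, 160 mm long
- stack: bystander: short stack of lens trays, 114 x 154 mm, 38 mm high; origin at the centre of its underside

How it is judged:
By the outcome, as a careful person would: the job done as asked, in the order asked, and still so for the second after the job is handed in, with the robot touching nothing.
It also fails if it takes over 72 s, if anything falls off the work surface, if the arm or the gripper's body presses on something with over 40 N, if the wrist force passes 120 N, or if a joint passes its speed limit or range.

ROBOT

A 6-joint arm with a two-finger parallel gripper is mounted at the origin on the work surface. World frame = base frame: x ahead of the robot, y to its left, z up, the work surface at z = 0. Lengths are in mm, angles in degrees, forces in N, time in s.
With the tool pointing down it reaches from about 350 to 875 mm from the base axis. Payload 4.2 kg.
Tool frame: the origin (TCP) lies at the very end of the fingers, on their centre line; the grasp point (between the pads) lies env.grip_depth behind it (env.grip_depth is the distance from the TCP to the grasp point, in mm); z points along the fingers, y is the line along which they close (so a half turn about z gives the same grasp; the last joint's range is limited). The gripper opens to 85 mm and grips with 20 to 120 N. Pads are 22 mm wide; open, the fingers measure 114 mm over their backs; the gripper's body (76 mm by 85 mm) begins 54 mm behind the grasp point. The pads swing forward as they close: fully open they stand 13 mm farther back than shut.
Start: joints at [-54.454, 22.042, 0.453, 0, -68.411, -14.817], TCP at [221.238, -584.511, 231.312] pointing down, gripper open.
Joint ranges: [-179.83, 179.83], [-69.29, 118.12], [-61.27, 80.66], [-181.25, 117.63], [-171.15, -9.14], [-177.46, 177.46]. Speed limits (degrees/s): [159.86, 159.86, 180, 180, 180, 180].

INTERFACE

Orientations are given as [roll, pitch, yaw] about the fixed x, y, z axes, in that order (R = Rz(yaw) Ry(pitch) Rx(roll)).
In Python, from rig import env, optics, spotter gives the robot as it stands. The module is installed in compiled form; this text tells all that it offers.
- The arm moves only by the tool play_rows, never from a script. Its argument "steps" is a list of rows, each an object of numbers: "tx", "ty", "tz": the shift along the tool's x, y, z in cm; "ax", "ay", "az": the turn, a rotation vector about the tool's x, y, z in degrees; "claw": the opening in per cent of the stroke, from 0 (shut) to 100 (fully open). A call has 1 to 12 rows; each row is the pose to reach, as a shift and turn from the pose commanded when the call began, along the tool's axes at that moment; what a row does not reach only later rows make up. A row lasts 1/8 s, in which the tool goes at most 62.5 mm and 10.7 degrees, less where a joint would pass 70% of its speed; a pose out of reach is approached as far as the arm can. A call with a gripper value outside its range is refused whole. The fingers move at their own pace and stop on an object; "force" is the grip in N (left out, the last holds). Time passes only in rows, so rows that repeat a pose let the fingers close. It gives the time, the measured TCP pose, the force, the opening and the grip force at its end, in the units of the state.
- env.read_state(): the state, without advancing time (a new reading comes with each control period).
- optics.capture(name): name is "side" or "top"; returns the picture (400x640x3 uint8, red, green, blue); there is no depth.
- optics.camera_model(name): a dict with "fx", "fy", "cx", "cy" (pixels), "extrinsics" (4x4, takes a point from camera to world coordinates). Camera axes: x right, y down, z forward; pixel columns grow to the right and rows downward; lengths in mm; the calibration is good to about 2 mm. A picture is of the moment at which its call begins. camera_model takes no time and is no camera call.
- env.finish_job(): hands the job in; it is judged then, once.
Trained networks look in the newest picture that a camera, given by its name, has taken for a name from the list of things; names that differ only in an ending like _2 or _b are one class to them, and where a whole thing is asked for, a point or a joint stands for the part that bears it (a point fixed in the world has none). Each returns a list of dicts, best first, with "confidence" (0 to 1); they miss things now and then, are a little off and sometimes report something else, mostly with a low value. They report only what shows in the picture. A call takes as long as a camera call.
- spotter.find_in(camera, label): "box" ([left, top, right, bottom] in pixels, round what is visible of it).
- spotter.trace(camera, label): "mask" (400x640 bool, what is visible of it) and "box" ([left, top, right, bottom] in pixels, round what is visible of it).
The state is a dict: "t": time; "joint_positions": joint angles; "dq": joint speeds; "effort": joint torques, N m; "ee_pos": TCP position; "eef_rot": TCP orientation; "ft_force": force on the tool from outside, world axes, zero at the start; "moment": the same for the moment, N m; "grip_width": opening from 0.0 (shut) to 1.0 (fully open); "gripper_force": force on a finger pad.
Only numpy, scipy, OpenCV 4.12 (cv2) and the standard library are available. Lean on these libraries where they do the work, as an engineer would, in place of code of your own. Each camera call takes 0.05 s, during which the arm holds its last target. There are 200 camera calls.

## Working session

There is one attempt and no reset: what is moved stays moved. The work goes in short steps, Python scripts to look and compute and a tool call to move; the robot and the scene stay as the last step left them, time stands still between calls to the robot, and variables do not carry over. Pictures are saved under pics/ and viewed, at most 10 in all, crops included, and the job is handed in when it is done.

Besides the shell and the picture viewer there is one more tool, called as name(argument=value, ...) on one line, values as JSON. play_rows: Moves the arm, as the interface text tells. Its arguments: {"type":"object","properties":{"steps":{"type":"array","items":{"type":"object","properties":{"tx":{"type":"number"},"ty":{"type":"number"},"tz":{"type":"number"},"ax":{"type":"number"},"ay":{"type":"number"},"az":{"type":"number"},"claw":{"type":"number"}}}},"force":{"type":"number"}},"required":["steps"]}

```bash
mkdir -p pics; python3 - <<'E'
from rig import env, optics, spotter
import cv2, numpy as np
print(env.read_state(), env.grip_depth)
ims=[]
for c in ("top","side"):
    im=optics.capture(c); cv2.imwrite(f"pics/{c}0.png",im[:,:,::-1])
    m=optics.camera_model(c); print(c,{k:(np.round(v,3).tolist() if k=="extrinsics" else v) for k,v in m.items()})
    for l in ("scoop","scoop_handle","pad","tray_left","tray_right","white_card","yellow_card","front1_mid","jar","driver","stack"):
        r=spotter.find_in(c,l); print(l,[(np.round(d["box"]).tolist(),round(d["confidence"],2)) for d in r[:6]])
E
```

```text
{'t': 0.0, 'joint_positions': array([-5.44561724e+01,  2.20889208e+01,  3.79442439e-01, -3.02433440e-02,
       -6.84098617e+01, -1.48164617e+01]), 'dq': array([-0.03419933, -0.11744433, -0.05647818, -0.0084445 , -0.07502843,
       -0.11448398]), 'effort': array([-2.27294486e-04, -3.92289305e+01,  1.88410181e+01,  4.18621615e+00,
       -4.53424640e-03, -1.15687428e-05]), 'ee_pos': array([ 221.01661645, -583.99067872,  230.23541183]), 'eef_rot': array([ 1.79877440e+02, -3.35479107e-03, -1.59283788e+02]), 'ft_force': array([ 0.06353613, -0.93446436, -0.89278699]), 'moment': array([ 0.00683878, -0.05232554,  0.04216772]), 'gripper_force': 0.0, 'grip_width': 1.0022965669338324} 18.700000000000003
top {'fx': 371.2412089912892, 'fy': 371.2412089912892, 'cx': 316.8899460221774, 'cy': 203.14360733823514, 'extrinsics': [[0.028, -0.99, 0.139, 435.817], [-0.999, -0.03, -0.011, 3.342], [0.015, -0.139, -0.99, 952.449], [0.0, 0.0, 0.0, 1.0]]}
scoop [([324.0, 140.0, 357.0, 204.0], 0.89)]
scoop_handle [([323.0, 144.0, 354.0, 202.0], 0.59)]
pad [([307.0, 140.0, 370.0, 221.0], 0.8)]
tray_left [([196
[... 631 characters left out ...]
: 391.5789397287813, 'cx': 324.54063708955675, 'cy': 200.99700804194532, 'extrinsics': [[-0.846, -0.288, 0.45, 128.466], [-0.534, 0.454, -0.713, 651.955], [0.001, -0.843, -0.538, 575.901], [0.0, 0.0, 0.0, 1.0]]}
scoop [([280.0, 168.0, 334.0, 216.0], 0.67)]
scoop_handle [([279.0, 170.0, 336.0, 218.0], 0.77)]
pad []
tray_left [([266.0, 250.0, 375.0, 340.0], 0.88)]
tray_right [([344.0, 171.0, 424.0, 218.0], 0.75), ([279.0, 167.0, 334.0, 219.0], 0.2)]
white_card [([258.0, 314.0, 294.0, 343.0], 0.62)]
yellow_card []
front1_mid [([324.0, 190.0, 336.0, 200.0], 0.49)]
jar [([179.0, 252.0, 206.0, 286.0], 0.88)]
driver [([142.0, 293.0, 182.0, 353.0], 0.71)]
stack [([327.0, 142.0, 378.0, 175.0], 0.94)]
```

```bash
python3 - <<'E'
import cv2
t=cv2.imread("pics/top0.png");s=cv2.imread("pics/side0.png")
a=cv2.resize(t[120:300,130:500],(800,389),interpolation=cv2.INTER_CUBIC);cv2.imwrite("pics/a.png",a)
z=cv2.resize(t[130:230,300:380],(480,600),interpolation=cv2.INTER_CUBIC);cv2.imwrite("pics/z.png",z)
b=cv2.resize(s[130:360,130:440],(800,593),interpolation=cv2.INTER_CUBIC);cv2.imwrite("pics/b.png",b)
E
```

```text
(no output)
```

View pics/a.png

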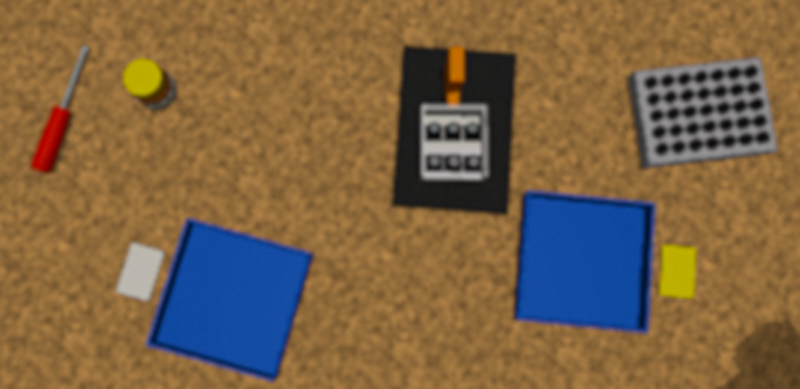

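View pics/z.png

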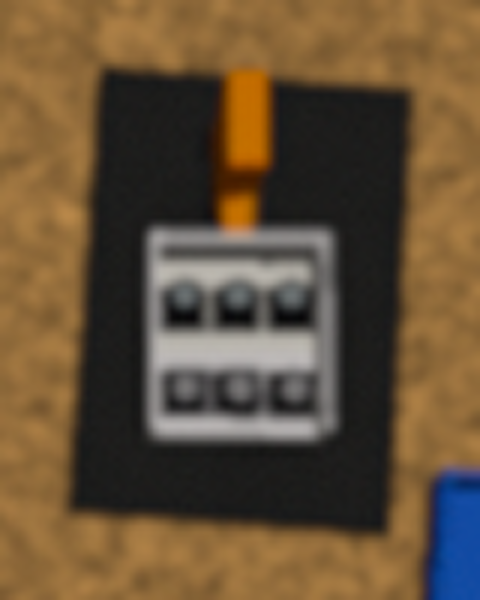

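View pics/b.png

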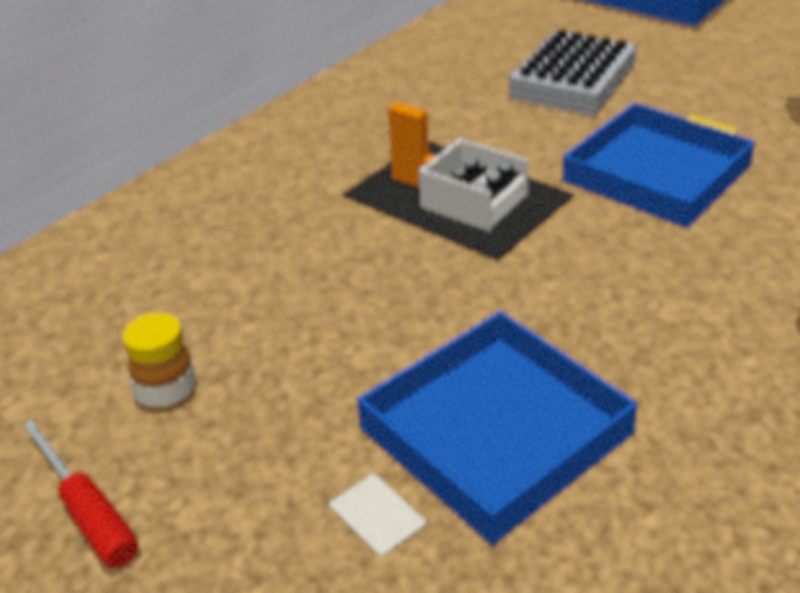

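The white card is by the left tray. In the top crop, the scoop's mouth faces the robot and its handle points away. Next I'll work out the positions.

```bash
cat > h.py <<'E'
import numpy as np, cv2
from scipy.spatial.transform import Rotation as Ro
def ray(m,px,z):
    E=np.array(m["extrinsics"]);px=np.atleast_2d(px).astype(float)
    d=np.c_[(px[:,0]-m["cx"])/m["fx"],(px[:,1]-m["cy"])/m["fy"],np.ones(len(px))]@E[:3,:3].T
    o=E[:3,3]; return o+d*((z-o[2])/d[:,2])[:,None]
def proj(m,P):
    E=np.linalg.inv(np.array(m["extrinsics"]));q=np.atleast_2d(P)@E[:3,:3].T+E[:3,3]
    return np.c_[q[:,0]/q[:,2]*m["fx"]+m["cx"],q[:,1]/q[:,2]*m["fy"]+m["cy"]]
def rel(p0,R0,p,R):
    """row (cm,deg) from pose 0 to pose 1"""
    return np.r_[R0.inv().apply(np.subtract(p,p0))/10,(R0.inv()*R).as_rotvec(degrees=True)]
E
python3 - <<'E'
from h import *
from rig import optics
m=optics.camera_model("top"); im=cv2.imread("pics/top0.png"); big=cv2.resize(im,None,fx=4,fy=4,interpolation=cv2.INTER_CUBIC)
hsv=cv2.cvtColor(big,cv2.COLOR_BGR2HSV)
def rect(mask,z,name,roi):
    M=np.zeros_like(mask);l,t,r,b=[4*v for v in roi];M[t:b,l:r]=mask[t:b,l:r]
    c=max(cv2.findContours(M.astype(np.uint8),0,1)[0],key=cv2.contourArea)
    px=(c[:,0,:]+.5)/4-.5
    w=ray(m,px,z)[:,:2].astype(np.float32)
    print(name,np.round(cv2.minAreaRect(w),1) if 0 else cv2.minAreaRect(w))
    return w
H,S,V=[hsv[...,i] for i in range(3)]
print(hsv[(150-0)*4,341*4],hsv[165*4,340*4],hsv[280*4//1,236*4])
rect((H>100)&(H<130)&(S>100),32,"trayL",(190,215,285,300))
rect((H>100)&(H<130)&(S>100),32,"trayR",(362,200,440,280))
rect((H<16)&(S>200)&(V>160),90,"handletop",(325,135,355,170))
rect((S<70)&(V>120),48,"cup rim",(320,160,360,206))
rect(V<60,4,"pad",(305,135,375,225))
rect((S<60)&(V>150),3,"wcard",(180,228,208,262))
for n,z,r in (("jar",65,(182,145,215,175)),):
    rect((H>20)&(H<35)&(S>200)&(V>150),z,n,r)
E
```

```text
[ 17 255 194] [ 17 255 196] [108 224 163]
trayL ((424.4244079589844, 187.13926696777344), (150.51956176757812, 148.06759643554688), 76.05362701416016)
trayR ((478.9216003417969, -215.724609375), (151.68846130371094, 147.82058715820312), 86.03096771240234)
handletop ((671.2460327148438, -60.41323471069336), (1.2287355661392212, 10.179610252380371), 1.837149977684021)
cup rim ((610.2950439453125, -61.30422592163086), (86.98448944091797, 74.07530212402344), 1.44242262840271)
pad ((634.3211669921875, -65.1838150024414), (135.922607421875, 195.9095916748047), 87.61158752441406)
wcard ((452.65374755859375, 299.9890441894531), (40.95903778076172, 60.653377532958984), 75.34864807128906)
jar ((671.2976684570312, 295.31622314453125), (42.36215591430664, 41.999610900878906), 4.027737617492676)
```

```bash
python3 - <<'E'
from h import *
from rig import optics
for cam,roi,z in (("top",(325,135,360,175),90),("side",(270,160,305,210),90)):
    m=optics.camera_model(cam); im=cv2.imread(f"pics/{cam}0.png")
    l,t,r,b=roi; big=cv2.resize(im[t:b,l:r],None,fx=8,fy=8,interpolation=cv2.INTER_CUBIC);hsv=cv2.cvtColor(big,cv2.COLOR_BGR2HSV)
    H,S,V=[hsv[...,i] for i in range(3)]
    for th in (120,175):
        M=((H>10)&(H<23)&(S>215)&(V>th)).astype(np.uint8)
        c=max(cv2.findContours(M,0,1)[0],key=cv2.contourArea)
        px=(c[:,0,:]+.5)/8-.5+[l,t]
        print(cam,th,cv2.minAreaRect(ray(m,px,z)[:,:2].astype(np.float32)),px.min(0),px.max(0))
    # predicted from scoop pose
    o=np.array([635,-61.,4]);yaw=1.5
    P=[(38,-8,86),(38,8,86),(78,-8,86),(78,8,86),(78,8,0),(38,8,20),(20,37,44),(20,-37,44),(-62,37,44),(-62,-37,44),(-62,37,0)]
    print(proj(m,Ro.from_euler("z",yaw,degrees=True).apply(P)+o).round(1).tolist())
E
```

```text
top 120 ((688.998046875, -59.6441650390625), (40.85524368286133, 17.44216537475586), 1.1724681854248047) [337.1875 141.1875] [344.4375 157.6875]
top 175 ((690.0814208984375, -59.61547088623047), (36.87113952636719, 11.43032455444336), 1.1455961465835571) [338.4375 141.5625] [343.1875 156.4375]
[[344.2, 155.9], [337.5, 155.9], [344.0, 139.8], [337.4, 139.7], [335.1, 149.8], [335.7, 162.7], [324.8, 167.3], [354.4, 167.5], [324.8, 199.8], [354.8, 199.9], [324.2, 202.3]]
side 120 ((651.0878295898438, -9.509124755859375), (34.72811508178711, 153.23574829101562), 38.84111404418945) [280.9375 170.0625] [296.0625 200.8125]
side 175 ((689.65283203125, -56.193458557128906), (37.96625900268555, 16.40884780883789), 1.2215780019760132) [281.0625 170.0625] [294.1875 175.5625]
[[295.1, 172.5], [291.6, 175.1], [282.6, 168.8], [279.0, 171.3], [280.9, 199.1], [292.7, 196.8], [291.6, 195.9], [307.3, 183.5], [318.9, 204.9], [333.8, 191.6], [319.1, 219.5]]
```

```bash
python3 - <<'E'
from h import *
R0=Ro.from_euler("xyz",[180,0,-159.271],degrees=True);p0=[221.238,-584.511,231.312]
R1=Ro.from_euler("xyz",[180,0,-178.7],degrees=True)
print(rel(p0,R0,[689.5,-59.2,160],R1).round(2))
E
```

```text
[-62.39  32.56   7.13   0.    -0.    19.43]
```

play_rows(steps=[{"tx": -62.39, "ty": 32.56, "tz": 7.13, "az": 19.43, "claw": 100}, {"tx": -62.39, "ty": 32.56, "tz": 7.13, "az": 19.43, "claw": 100}, {"tx": -62.39, "ty": 32.56, "tz": 7.13, "az": 19.43, "claw": 100}, {"tx": -62.39, "ty": 32.56, "tz": 7.13, "az": 19.43, "claw": 100}, {"tx": -62.39, "ty": 32.56, "tz": 7.13, "az": 19.43, "claw": 100}, {"tx": -62.39, "ty": 32.56, "tz": 7.13, "az": 19.43, "claw": 100}, {"tx": -62.39, "ty": 32.56, "tz": 7.13, "az": 19.43, "claw": 100}, {"tx": -62.39, "ty": 32.56, "tz": 7.13, "az": 19.43, "claw": 100}, {"tx": -62.39, "ty": 32.56, "tz": 7.13, "az": 19.43, "claw": 100}, {"tx": -62.39, "ty": 32.56, "tz": 7.13, "az": 19.43, "claw": 100}, {"tx": -62.39, "ty": 32.56, "tz": 7.13, "az": 19.43, "claw": 100}, {"tx": -62.39, "ty": 32.56, "tz": 7.13, "az": 19.43, "claw": 100}])

```text
validation failed for argument at $.st...
```

play_rows(steps=[{"tx": -5, "ty": 2.6, "tz": 0, "ax": 0, "ay": 0, "az": 2, "claw": 100}])

```text
t: 1.32
ee_pos: [257.7, -543.8, 230.7]
eef_rot: [180.0, -0.0, -161.6]
ft_force: [0.7, 0.8, -0.7]
grip_width: 0.998
gripper_force: 0.0
```

```bash
python3 - <<'E'
from h import *
R0=Ro.from_euler("xyz",[180,0,-161.271],degrees=True);p0=Ro.from_euler("xyz",[180,0,-159.271],degrees=True).apply([-50,26,0])+[221.238,-584.511,231.312]
R1=Ro.from_euler("xyz",[180,0,-178.7],degrees=True)
print(p0,rel(p0,R0,[689.5,-59.2,160],R1).round(2))
E
```

```text
[ 258.79859507 -542.4966965   231.312     ] [-56.31  31.94   7.13   0.    -0.    17.43]
```

play_rows(steps=[{"tx": -5.1, "ty": 2.9, "tz": 0.6, "ax": 0, "ay": 0, "az": 2, "claw": 100}, {"tx": -10.2, "ty": 5.8, "tz": 1.2, "ax": 0, "ay": 0, "az": 4, "claw": 100}, {"tx": -15.3, "ty": 8.7, "tz": 1.8, "ax": 0, "ay": 0, "az": 6, "claw": 100}, {"tx": -20.4, "ty": 11.6, "tz": 2.4, "ax": 0, "ay": 0, "az": 8, "claw": 100}, {"tx": -25.5, "ty": 14.5, "tz": 3.0, "ax": 0, "ay": 0, "az": 10, "claw": 100}, {"tx": -30.6, "ty": 17.4, "tz": 3.6, "ax": 0, "ay": 0, "az": 12, "claw": 100}, {"tx": -35.7, "ty": 20.3, "tz": 4.2, "ax": 0, "ay": 0, "az": 14, "claw": 100}, {"tx": -40.8, "ty": 23.2, "tz": 5, "ax": 0, "ay": 0, "az": 16, "claw": 100}, {"tx": -45.9, "ty": 26.1, "tz": 6, "ax": 0, "ay": 0, "az": 17.4, "claw": 100}, {"tx": -51, "ty": 29, "tz": 7.1, "ax": 0, "ay": 0, "az": 17.4, "claw": 100}, {"tx": -56.3, "ty": 31.9, "tz": 7.1, "ax": 0, "ay": 0, "az": 17.4, "claw": 100}, {"tx": -56.3, "ty": 31.9, "tz": 7.1, "ax": 0, "ay": 0, "az": 17.4, "claw": 100}])

```text
t: 2.82
ee_pos: [691.7, -56.1, 158.9]
eef_rot: [-180.0, -0.0, -178.4]
ft_force: [-0.4, 0.3, -0.4]
grip_width: 0.999
gripper_force: 0.0
```

```bash
python3 - <<'E'
from h import *
from rig import env,optics
for i in range(2):
    im=optics.capture("side"); s=env.read_state(); print(s["t"],s["ee_pos"].round(2),s["eef_rot"].round(2),np.abs(s["dq"]).max().round(2),s["joint_positions"].round(3))
cv2.imwrite("pics/s1.png",cv2.resize(im[110:240,240:410],(765,585),interpolation=cv2.INTER_CUBIC)[:,:,::-1])
E
```

```text
2.875 [690.24 -57.85 159.22] [-1.8000e+02 -7.0000e-02 -1.7852e+02] 2.16 [ 8.5460e+00  3.1525e+01  5.4800e+00 -5.0000e-03 -6.4022e+01 -9.7065e+01]
2.925 [689.46 -59.08 159.65] [-1.8000e+02 -7.0000e-02 -1.7861e+02] 1.67 [ 8.4520e+00  3.1442e+01  5.3980e+00 -4.0000e-03 -6.4023e+01 -9.7062e+01]
```

View pics/s1.png

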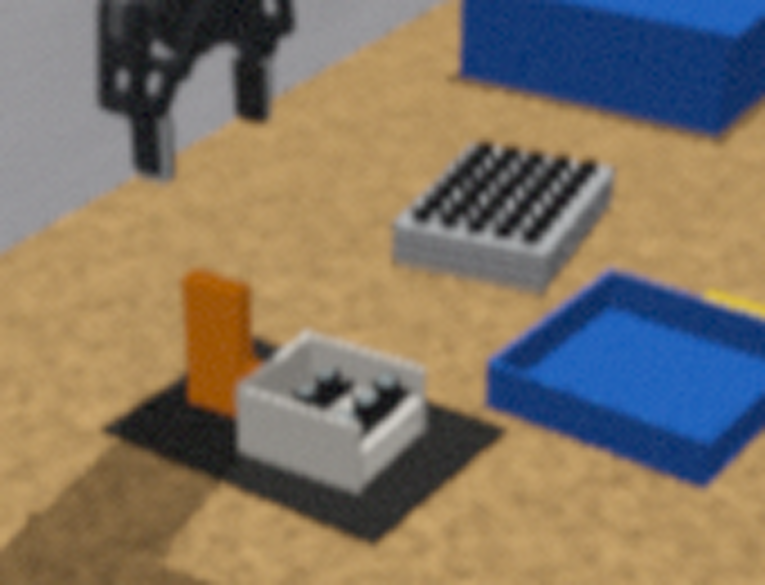

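The gripper is above the handle (crop ~(205,150)) and the scoop hasn't moved. Descending now.

play_rows(steps=[{"tx": 0, "ty": 0, "tz": 4, "ax": 0, "ay": 0, "az": 0, "claw": 70}, {"tx": 0, "ty": 0, "tz": 8, "ax": 0, "ay": 0, "az": 0, "claw": 70}, {"tx": 0, "ty": 0, "tz": 10.5, "ax": 0, "ay": 0, "az": 0, "claw": 70}, {"tx": 0, "ty": 0, "tz": 11.3, "ax": 0, "ay": 0, "az": 0, "claw": 70}, {"tx": 0, "ty": 0, "tz": 11.3, "ax": 0, "ay": 0, "az": 0, "claw": 70}, {"tx": 0, "ty": 0, "tz": 11.3, "ax": 0, "ay": 0, "az": 0, "claw": 30}, {"tx": 0, "ty": 0, "tz": 11.3, "ax": 0, "ay": 0, "az": 0, "claw": 0}, {"tx": 0, "ty": 0, "tz": 11.3, "ax": 0, "ay": 0, "az": 0, "claw": 0}, {"tx": 0, "ty": 0, "tz": 11.3, "ax": 0, "ay": 0, "az": 0, "claw": 0}, {"tx": 0, "ty": 0, "tz": 11.3, "ax": 0, "ay": 0, "az": 0, "claw": 0}, {"tx": 0, "ty": 0, "tz": 11.3, "ax": 0, "ay": 0, "az": 0, "claw": 0}, {"tx": 0, "ty": 0, "tz": 11.3, "ax": 0, "ay": 0, "az": 0, "claw": 0}], force=100)

```text
t: 4.42
ee_pos: [690.3, -59.5, 48.6]
eef_rot: [-180.0, 0.1, -178.6]
ft_force: [-1.5, 1.0, 5.5]
grip_width: 0.175
gripper_force: 98.2
```

play_rows(steps=[{"tx": 0, "ty": 0, "tz": -0.4, "ax": 0, "ay": 0, "az": 0, "claw": 0}, {"tx": 0, "ty": 0, "tz": -1.2, "ax": 0, "ay": 0, "az": 0, "claw": 0}, {"tx": 0, "ty": 0, "tz": -2.4, "ax": 0, "ay": 0, "az": 0, "claw": 0}, {"tx": 0, "ty": 0, "tz": -3.8, "ax": 0, "ay": 0, "az": 0, "claw": 0}, {"tx": 0, "ty": 0, "tz": -5, "ax": 0, "ay": 0, "az": 0, "claw": 0}, {"tx": 0, "ty": 0, "tz": -5.7, "ax": 0, "ay": 0, "az": 0, "claw": 0}, {"tx": 0, "ty": 0, "tz": -6, "ax": 0, "ay": 0, "az": 0, "claw": 0}, {"tx": 0, "ty": 0, "tz": -6, "ax": 0, "ay": 0, "az": 0, "claw": 0}])

```text
t: 5.42
ee_pos: [689.4, -59.6, 107.3]
eef_rot: [180.0, -0.0, -178.7]
ft_force: [-0.5, -0.7, -2.7]
grip_width: 0.174
gripper_force: 97.5
```

```bash
python3 - <<'E'
from h import *
from rig import env,optics
a=optics.capture("side");s=env.read_state();print(s["t"],s["ee_pos"].round(1),s["eef_rot"].round(1),s["ft_force"].round(1),s["grip_width"])
b=optics.capture("top")
A=cv2.resize(a[120:230,250:350],(540,594),interpolation=cv2.INTER_CUBIC)
B=cv2.resize(b[125:215,310:350],(260,594),interpolation=cv2.INTER_CUBIC)
cv2.imwrite("pics/l.png",np.hstack([A,B])[:,:,::-1])
p0=np.array([689.5,-59.4,109]);R0=Ro.from_euler("xyz",[180,0,-178.7],degrees=True)
y=-14;c,sn=np.cos(np.radians(y)),np.sin(np.radians(y))
lip=np.array([448.7,181,70]);p1=lip+[120*c,120*sn,20.5]
print(p1,rel(p0,R0,p1,Ro.from_euler("xyz",[180,0,180+y],degrees=True)).round(2))
E
```

```text
5.475 [689.3 -59.6 106.9] [ 180.    -0.  -178.7] [-0.5 -0.4 -4. ] 0.17571237099255121
[565.13548715 151.96937253  90.5       ] [11.95 21.41  1.85 -0.   -0.   15.3 ]
```

View pics/l.png

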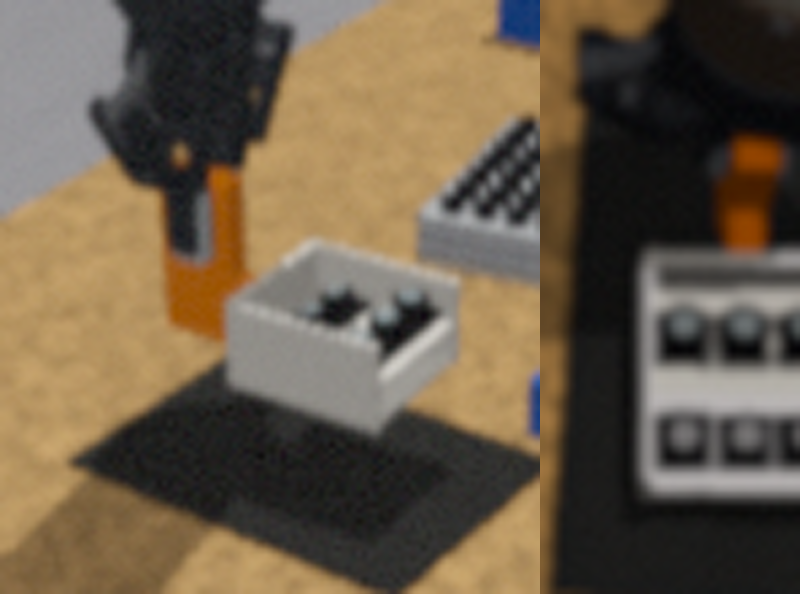

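The scoop is lifted and level with all six barrels inside (crop (340,340)). Moving it to the left tray.

play_rows(steps=[{"tx": 0.36, "ty": 0.64, "tz": 0, "ax": 0, "ay": 0, "az": 0.5, "claw": 0}, {"tx": 1.2, "ty": 2.14, "tz": 0, "ax": 0, "ay": 0, "az": 1.5, "claw": 0}, {"tx": 2.4, "ty": 4.28, "tz": 0, "ax": 0, "ay": 0, "az": 3, "claw": 0}, {"tx": 3.7, "ty": 6.64, "tz": 0.1, "ax": 0, "ay": 0, "az": 4.7, "claw": 0}, {"tx": 5.14, "ty": 9.2, "tz": 0.3, "ax": 0, "ay": 0, "az": 6.6, "claw": 0}, {"tx": 6.7, "ty": 12, "tz": 0.5, "ax": 0, "ay": 0, "az": 8.6, "claw": 0}, {"tx": 8.13, "ty": 14.56, "tz": 0.8, "ax": 0, "ay": 0, "az": 10.4, "claw": 0}, {"tx": 9.44, "ty": 16.9, "tz": 1.1, "ax": 0, "ay": 0, "az": 12, "claw": 0}, {"tx": 10.5, "ty": 18.84, "tz": 1.4, "ax": 0, "ay": 0, "az": 13.5, "claw": 0}, {"tx": 11.35, "ty": 20.34, "tz": 1.6, "ax": 0, "ay": 0, "az": 14.5, "claw": 0}, {"tx": 11.8, "ty": 21.2, "tz": 1.7, "ax": 0, "ay": 0, "az": 15.1, "claw": 0}, {"tx": 11.95, "ty": 21.4, "tz": 1.7, "ax": 0, "ay": 0, "az": 15.3, "claw": 0}])

```text
t: 7.02
ee_pos: [564.9, 152.0, 90.3]
eef_rot: [-180.0, -0.0, 166.1]
ft_force: [-0.4, -0.4, -3.9]
grip_width: 0.175
gripper_force: 97.6
```

```bash
cat > rows.py <<'E'
from h import *
import sys
# tilt rows about the lip: TCP relative to lip in scoop frame (120,0,20.5); tool frame at level: x_t=-x_s, y_t=+y_s, z_t=-z_s
a0=float(sys.argv[1])
for a in map(float,sys.argv[2:]):
    v=lambda t: Ro.from_euler("y",-t,degrees=True).apply([120,0,20.5])
    Rt=lambda t: Ro.from_euler("y",-t,degrees=True)*Ro.from_euler("xyz",[180,0,180],degrees=True)
    print(a,rel(v(a0),Rt(a0),v(a),Rt(a)).round(2).tolist())
E
python3 rows.py 0 1 3 6 9 12 15 17 19 20 20.5 21
python3 - <<'E'
from rig import env
s=env.read_state();print(s["ee_pos"].round(1),s["joint_positions"].round(1))
E
```

```text
1.0 [0.04, 0.0, -0.21, -0.0, -1.0, -0.0]
3.0 [0.12, 0.0, -0.63, -0.0, -3.0, -0.0]
6.0 [0.28, 0.0, -1.24, -0.0, -6.0, -0.0]
9.0 [0.47, 0.0, -1.85, -0.0, -9.0, -0.0]
12.0 [0.69, 0.0, -2.45, -0.0, -12.0, -0.0]
15.0 [0.94, 0.0, -3.04, -0.0, -15.0, -0.0]
17.0 [1.12, 0.0, -3.42, -0.0, -17.0, -0.0]
19.0 [1.32, 0.0, -3.8, -0.0, -19.0, -0.0]
20.0 [1.42, 0.0, -3.98, -0.0, -20.0, -0.0]
20.5 [1.48, 0.0, -4.07, -0.0, -20.5, -0.0]
21.0 [1.53, 0.0, -4.16, -0.0, -21.0, -0.0]
[564.9 152.   90.3] [  30.9   26.   -15.7    0.   -48.4 -134.9]
```

```bash
python3 - <<'E'
from h import *
T0=Ro.from_matrix(np.array([[0,0,1],[0,1,0],[-1,0,0]]).astype(float)) # tool z -> x
for j1 in (31,33):
  for f in (42,50,58):
    for t in (0,20,30,40,45):
        R=Ro.from_euler("z",-14,degrees=True)*Ro.from_euler("y",-t,degrees=True)*Ro.from_euler("xyz",[180,0,180],degrees=True)
        M=(Ro.from_euler("z",j1,degrees=True)*Ro.from_euler("y",f,degrees=True)).inv()*R*T0.inv()
        e=M.as_euler("XYX",degrees=True)
        print(j1,f,t,e.round(0))
E
```

```text
31 42 0 [ 0. 48. 45.]
31 42 20 [-24.  36.  63.]
31 42 30 [-41.  33.  77.]
31 42 40 [-60.  32.  93.]
31 42 45 [-69.  32. 101.]
31 50 0 [ 0. 40. 45.]
31 50 20 [-30.  29.  70.]
31 50 30 [-51.  27.  89.]
31 50 40 [-72.  28. 108.]
31 50 45 [-82.  30. 116.]
31 58 0 [ 0. 32. 45.]
31 58 20 [-40.  22.  81.]
31 58 30 [-66.  23. 105.]
31 58 40 [-87.  27. 125.]
31 58 45 [-96.  30. 132.]
33 42 0 [ 0. 48. 47.]
33 42 20 [-25.  37.  66.]
33 42 30 [-41.  34.  79.]
33 42 40 [-60.  33.  94.]
33 42 45 [-69.  34. 102.]
33 50 0 [ 0. 40. 47.]
33 50 20 [-30.  30.  72.]
33 50 30 [-51.  28.  90.]
33 50 40 [-72.  30. 108.]
33 50 45 [-81.  32. 116.]
33 58 0 [ 0. 32. 47.]
33 58 20 [-40.  23.  83.]
33 58 30 [-65.  24. 106.]
33 58 40 [-86.  28. 125.]
33 58 45 [-94.  31. 132.]
```

Tilting from this yaw would run the last joint past its limit, with j6 ending up beyond -177. I'll pour with the mouth facing -y instead (scoop yaw ~98°).

```bash
python3 - <<'E'
from h import *
T=lambda y: Ro.from_euler("xyz",[180,0,180+y],degrees=True)
p0=np.array([565.1,152,92]);l=np.array([421,212]);p2=np.r_[l+120*np.array([np.cos(np.radians(98)),np.sin(np.radians(98))]),92]
pm=(p0+p2)/2; print(pm,p2)
print(rel(p0,T(-14),pm,T(42)).round(2),rel(pm,T(42),p2,T(98)).round(2))
F=[.03,.1,.2,.31,.43,.56,.68,.79,.88,.95,.99,1]
for a,Ra,b in ((p0,-14,pm),(pm,42,p2)):
    print([rel(a,T(Ra),a+(b-a)*q,T(Ra+56*q)).round(1)[[0,1,5]].tolist() for q in F])
E
```

```text
[484.69961394 241.41608412  92.        ] [404.29922788 330.83216825  92.        ]
[  9.96   6.73   0.    -0.     0.   -56.  ] [-1.000e-02  1.202e+01  0.000e+00 -0.000e+00  0.000e+00 -5.600e+01]
[[0.3, 0.2, -1.7], [1.0, 0.7, -5.6], [2.0, 1.3, -11.2], [3.1, 2.1, -17.4], [4.3, 2.9, -24.1], [5.6, 3.8, -31.4], [6.8, 4.6, -38.1], [7.9, 5.3, -44.2], [8.8, 5.9, -49.3], [9.5, 6.4, -53.2], [9.9, 6.7, -55.4], [10.0, 6.7, -56.0]]
[[-0.0, 0.4, -1.7], [-0.0, 1.2, -5.6], [-0.0, 2.4, -11.2], [-0.0, 3.7, -17.4], [-0.0, 5.2, -24.1], [-0.0, 6.7, -31.4], [-0.0, 8.2, -38.1], [-0.0, 9.5, -44.2], [-0.0, 10.6, -49.3], [-0.0, 11.4, -53.2], [-0.0, 11.9, -55.4], [-0.0, 12.0, -56.0]]
```

play_rows(steps=[{"tx": 0.3, "ty": 0.2, "tz": 0, "ax": 0, "ay": 0, "az": -1.7, "claw": 0}, {"tx": 1, "ty": 0.7, "tz": 0, "ax": 0, "ay": 0, "az": -5.6, "claw": 0}, {"tx": 2, "ty": 1.3, "tz": 0, "ax": 0, "ay": 0, "az": -11.2, "claw": 0}, {"tx": 3.1, "ty": 2.1, "tz": 0, "ax": 0, "ay": 0, "az": -17.4, "claw": 0}, {"tx": 4.3, "ty": 2.9, "tz": 0, "ax": 0, "ay": 0, "az": -24.1, "claw": 0}, {"tx": 5.6, "ty": 3.8, "tz": 0, "ax": 0, "ay": 0, "az": -31.4, "claw": 0}, {"tx": 6.8, "ty": 4.6, "tz": 0, "ax": 0, "ay": 0, "az": -38.1, "claw": 0}, {"tx": 7.9, "ty": 5.3, "tz": 0, "ax": 0, "ay": 0, "az": -44.2, "claw": 0}, {"tx": 8.8, "ty": 5.9, "tz": 0, "ax": 0, "ay": 0, "az": -49.3, "claw": 0}, {"tx": 9.5, "ty": 6.4, "tz": 0, "ax": 0, "ay": 0, "az": -53.2, "claw": 0}, {"tx": 9.9, "ty": 6.7, "tz": 0, "ax": 0, "ay": 0, "az": -55.4, "claw": 0}, {"tx": 10, "ty": 6.7, "tz": 0, "ax": 0, "ay": 0, "az": -56, "claw": 0}])

```text
t: 8.52
ee_pos: [484.4, 240.7, 90.4]
eef_rot: [180.0, 0.0, -137.9]
ft_force: [-0.3, -0.2, -3.9]
grip_width: 0.178
gripper_force: 97.6
```

play_rows(steps=[{"tx": 0, "ty": 0.4, "tz": 0, "ax": 0, "ay": 0, "az": -1.7, "claw": 0}, {"tx": 0, "ty": 1.2, "tz": 0, "ax": 0, "ay": 0, "az": -5.6, "claw": 0}, {"tx": 0, "ty": 2.4, "tz": 0, "ax": 0, "ay": 0, "az": -11.2, "claw": 0}, {"tx": 0, "ty": 3.7, "tz": 0, "ax": 0, "ay": 0, "az": -17.4, "claw": 0}, {"tx": 0, "ty": 5.2, "tz": 0, "ax": 0, "ay": 0, "az": -24.1, "claw": 0}, {"tx": 0, "ty": 6.7, "tz": 0, "ax": 0, "ay": 0, "az": -31.4, "claw": 0}, {"tx": 0, "ty": 8.2, "tz": 0, "ax": 0, "ay": 0, "az": -38.1, "claw": 0}, {"tx": 0, "ty": 9.5, "tz": 0, "ax": 0, "ay": 0, "az": -44.2, "claw": 0}, {"tx": 0, "ty": 10.6, "tz": 0, "ax": 0, "ay": 0, "az": -49.3, "claw": 0}, {"tx": 0, "ty": 11.4, "tz": 0, "ax": 0, "ay": 0, "az": -53.2, "claw": 0}, {"tx": 0, "ty": 11.9, "tz": 0, "ax": 0, "ay": 0, "az": -55.4, "claw": 0}, {"tx": 0, "ty": 12, "tz": 0, "ax": 0, "ay": 0, "az": -56, "claw": 0}])

```text
t: 10.02
ee_pos: [403.8, 329.9, 90.3]
eef_rot: [180.0, 0.0, -81.9]
ft_force: [-0.1, -0.8, -4.0]
grip_width: 0.177
gripper_force: 97.6
```

play_rows(steps=[{"tx": 0.04, "ty": 0, "tz": -0.21, "ax": 0, "ay": -1, "az": 0, "claw": 0}, {"tx": 0.12, "ty": 0, "tz": -0.63, "ax": 0, "ay": -3, "az": 0, "claw": 0}, {"tx": 0.28, "ty": 0, "tz": -1.24, "ax": 0, "ay": -6, "az": 0, "claw": 0}, {"tx": 0.47, "ty": 0, "tz": -1.85, "ax": 0, "ay": -9, "az": 0, "claw": 0}, {"tx": 0.69, "ty": 0, "tz": -2.45, "ax": 0, "ay": -12, "az": 0, "claw": 0}, {"tx": 0.94, "ty": 0, "tz": -3.04, "ax": 0, "ay": -15, "az": 0, "claw": 0}, {"tx": 1.12, "ty": 0, "tz": -3.42, "ax": 0, "ay": -17, "az": 0, "claw": 0}, {"tx": 1.32, "ty": 0, "tz": -3.8, "ax": 0, "ay": -19, "az": 0, "claw": 0}, {"tx": 1.42, "ty": 0, "tz": -3.98, "ax": 0, "ay": -20, "az": 0, "claw": 0}, {"tx": 1.42, "ty": 0, "tz": -3.98, "ax": 0, "ay": -20, "az": 0, "claw": 0}])

```text
t: 11.28
ee_pos: [406.1, 315.3, 130.2]
eef_rot: [180.0, 20.0, -82.0]
ft_force: [0.1, 0.9, -3.8]
grip_width: 0.172
gripper_force: 97.7
```

```bash
python3 - <<'E'
from h import *
from rig import env,optics
a=optics.capture("side");b=optics.capture("top");s=env.read_state();print(s["t"],s["ee_pos"].round(1),s["eef_rot"].round(1),s["joint_positions"].round(1),s["grip_width"])
R=Ro.from_euler("xyz",s["eef_rot"],degrees=True).as_matrix();print(R.round(3), "tilt",np.degrees(np.arccos(-R[2,2])))
S=R@np.diag([-1,1,-1]); print("lip",s["ee_pos"]+S@[-120,0,-20.5])
A=cv2.resize(a[180:370,230:420],(400,400),interpolation=cv2.INTER_CUBIC)
B=cv2.resize(b[180:310,180:310],(400,400),interpolation=cv2.INTER_CUBIC)
cv2.imwrite("pics/p1.png",np.hstack([A,B])[:,:,::-1])
E
python3 rows.py 20 20.5 21 21.5 22 22.5 23 23.5 24 24.5 25 25.5 26 
```

```text
11.375 [405.9 315.7 130. ] [180.  20. -82.] [ 45.3  14.6 -21.2 -23.  -44.2 -22. ] 0.1746282521167014
[[ 0.131 -0.99  -0.048]
 [-0.931 -0.14   0.338]
 [-0.342  0.    -0.94 ]] tilt 19.972754188384485
lip [420.63819029 210.91116448  69.754424  ]
20.5 [0.02, 0.0, -0.1, -0.0, -0.5, -0.0]
21.0 [0.04, 0.0, -0.21, -0.0, -1.0, -0.0]
21.5 [0.06, 0.0, -0.31, -0.0, -1.5, -0.0]
22.0 [0.08, 0.0, -0.42, -0.0, -2.0, -0.0]
22.5 [0.1, 0.0, -0.52, -0.0, -2.5, -0.0]
23.0 [0.12, 0.0, -0.63, -0.0, -3.0, -0.0]
23.5 [0.15, 0.0, -0.73, -0.0, -3.5, -0.0]
24.0 [0.17, 0.0, -0.83, -0.0, -4.0, -0.0]
24.5 [0.2, 0.0, -0.94, -0.0, -4.5, -0.0]
25.0 [0.22, 0.0, -1.04, -0.0, -5.0, -0.0]
25.5 [0.25, 0.0, -1.14, -0.0, -5.5, -0.0]
26.0 [0.28, 0.0, -1.24, -0.0, -6.0, -0.0]
```

View pics/p1.png

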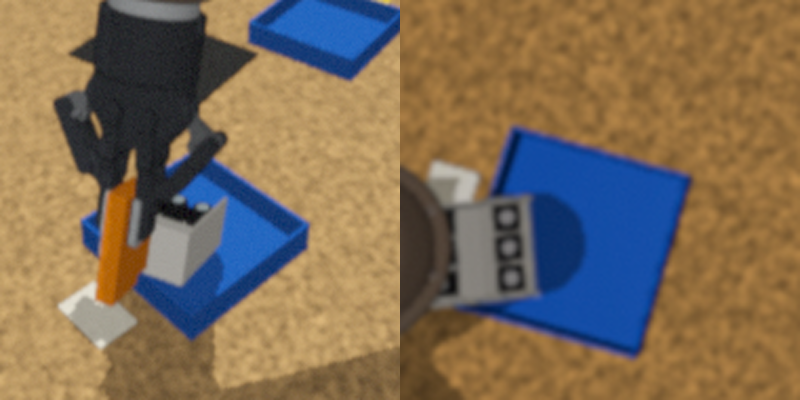

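The scoop is tilted 20° and all three front barrels are still in it (right crop ~(510,250)). The lip is over the tray of the white card. Now tilting slowly.

```bash
cat > chk.py <<'E'
from h import *
from rig import env,optics
import sys
a=optics.capture("side");b=optics.capture("top");s=env.read_state()
M=(b[...,2]<60)
B=b.astype(int)
R=Ro.from_euler("xyz",s["eef_rot"],degrees=True).as_matrix();S=R@np.diag([-1,1,-1]);lip=s["ee_pos"]+S@[-120,0,-20.5]
m=optics.camera_model("top");f=lambda x,z:s["ee_pos"]+S@[x-58,0,z-44.5]
def inside(xs):
    P=np.array([s["ee_pos"]+S@[x-58,y,22-44.5] for x,y in ((xs[0],-33),(xs[0],33),(xs[1],33),(xs[1],-33))])
    k=np.zeros(M.shape,np.uint8);cv2.fillPoly(k,[np.rint(proj(m,P)).astype(int)],1);return int((M&(k>0)).sum())
T=ray(m,[[0,0]],4)
lp=proj(m,lip)[0]
k=np.zeros(M.shape,bool);k[215:300,int(lp[0])+3:282]=1
print("t",round(s["t"],2),"tilt",np.degrees(np.arccos(-R[2,2])).round(2),"lip",lip.round(1),"lip px",lp.round(1),"fz",s["ft_force"][2].round(2),"dark: front",inside((-60,-30)),"tray",int((M&k).sum()),"j",s["joint_positions"].round(0)[3:])
if len(sys.argv)>1:
    A=cv2.resize(a[180:370,230:420],(400,400),interpolation=cv2.INTER_CUBIC);C=cv2.resize(b[180:310,180:310],(400,400),interpolation=cv2.INTER_CUBIC)
    cv2.imwrite(f"pics/{sys.argv[1]}.png",np.hstack([A,C])[:,:,::-1])
E
python3 chk.py
```

```text
t 11.47 tilt 19.97 lip [420.5 211.1  69.7] lip px [222.5 259.4] fz -3.41 dark: front 116 tray 924 j [-23. -44. -22.]
```

play_rows(steps=[{"tx": 0.02, "ty": 0, "tz": -0.1, "ax": 0, "ay": -0.5, "az": 0, "claw": 0}, {"tx": 0.04, "ty": 0, "tz": -0.21, "ax": 0, "ay": -1, "az": 0, "claw": 0}, {"tx": 0.06, "ty": 0, "tz": -0.31, "ax": 0, "ay": -1.5, "az": 0, "claw": 0}, {"tx": 0.08, "ty": 0, "tz": -0.42, "ax": 0, "ay": -2, "az": 0, "claw": 0}, {"tx": 0.1, "ty": 0, "tz": -0.52, "ax": 0, "ay": -2.5, "az": 0, "claw": 0}, {"tx": 0.12, "ty": 0, "tz": -0.63, "ax": 0, "ay": -3, "az": 0, "claw": 0}, {"tx": 0.15, "ty": 0, "tz": -0.73, "ax": 0, "ay": -3.5, "az": 0, "claw": 0}, {"tx": 0.17, "ty": 0, "tz": -0.83, "ax": 0, "ay": -4, "az": 0, "claw": 0}, {"tx": 0.2, "ty": 0, "tz": -0.94, "ax": 0, "ay": -4.5, "az": 0, "claw": 0}, {"tx": 0.22, "ty": 0, "tz": -1.04, "ax": 0, "ay": -5, "az": 0, "claw": 0}, {"tx": 0.22, "ty": 0, "tz": -1.04, "ax": 0, "ay": -5, "az": 0, "claw": 0}])

```text
t: 12.85
ee_pos: [406.8, 310.1, 139.2]
eef_rot: [-180.0, 25.0, -82.0]
ft_force: [-0.0, -0.5, -2.9]
grip_width: 0.175
gripper_force: 97.7
```

```bash
python3 chk.py; python3 rows.py 25 26 27 28 29 30
```

```text
t 12.95 tilt 25.0 lip [420.7 211.1  69.8] lip px [222.5 259.3] fz -4.5 dark: front 361 tray 975 j [-30. -46. -14.]
26.0 [0.04, 0.0, -0.21, -0.0, -1.0, -0.0]
27.0 [0.08, 0.0, -0.42, -0.0, -2.0, -0.0]
28.0 [0.12, 0.0, -0.63, -0.0, -3.0, -0.0]
29.0 [0.17, 0.0, -0.83, -0.0, -4.0, -0.0]
30.0 [0.22, 0.0, -1.04, -0.0, -5.0, -0.0]
```

```bash
sed -i 's/^M=.*/M=(b.max(2)<70)/' chk.py; python3 chk.py p2
```

```text
t 13.05 tilt 25.0 lip [420.6 211.2  69.8] lip px [222.5 259.3] fz -3.22 dark: front 258 tray 0 j [-30. -46. -14.]
```

View pics/p2.png

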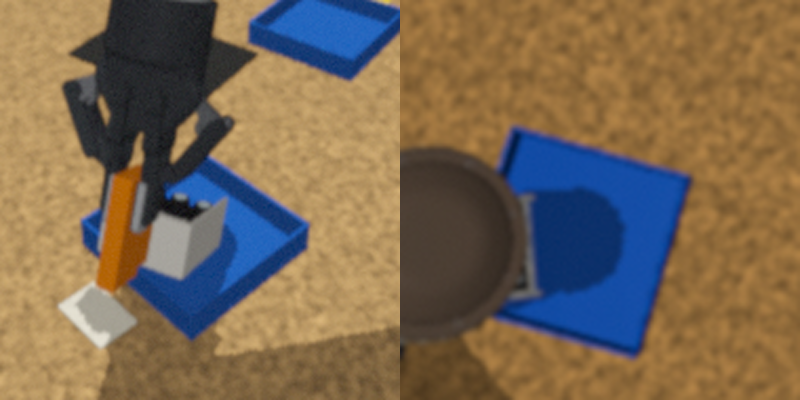

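Still at 25°, with nothing in the tray and the wrist now covering the scoop from above. Continuing in small steps, watching for dark pixels in the tray.

play_rows(steps=[{"tx": 0.02, "ty": 0, "tz": -0.1, "ax": 0, "ay": -0.5, "az": 0, "claw": 0}, {"tx": 0.04, "ty": 0, "tz": -0.21, "ax": 0, "ay": -1, "az": 0, "claw": 0}, {"tx": 0.06, "ty": 0, "tz": -0.31, "ax": 0, "ay": -1.5, "az": 0, "claw": 0}, {"tx": 0.08, "ty": 0, "tz": -0.42, "ax": 0, "ay": -2, "az": 0, "claw": 0}, {"tx": 0.1, "ty": 0, "tz": -0.52, "ax": 0, "ay": -2.5, "az": 0, "claw": 0}, {"tx": 0.1, "ty": 0, "tz": -0.52, "ax": 0, "ay": -2.5, "az": 0, "claw": 0}, {"tx": 0.1, "ty": 0, "tz": -0.52, "ax": 0, "ay": -2.5, "az": 0, "claw": 0}, {"tx": 0.1, "ty": 0, "tz": -0.52, "ax": 0, "ay": -2.5, "az": 0, "claw": 0}])

```text
t: 14.05
ee_pos: [407.1, 307.2, 143.4]
eef_rot: [180.0, 27.5, -82.0]
ft_force: [-0.7, -0.2, -4.2]
grip_width: 0.181
gripper_force: 97.8
```

```bash
python3 chk.py
```

```text
t 14.15 tilt 27.5 lip [420.7 211.2  69.9] lip px [222.4 259.3] fz -2.62 dark: front 178 tray 146 j [-33. -47. -10.]
```

play_rows(steps=[{"tx": 0, "ty": 0, "tz": 0, "ax": 0, "ay": 0, "az": 0, "claw": 0}, {"tx": 0, "ty": 0, "tz": 0, "ax": 0, "ay": 0, "az": 0, "claw": 0}, {"tx": 0, "ty": 0, "tz": 0, "ax": 0, "ay": 0, "az": 0, "claw": 0}])

```text
t: 14.52
ee_pos: [407.1, 307.2, 143.5]
eef_rot: [-180.0, 27.5, -82.0]
ft_force: [-0.4, -0.3, -2.2]
grip_width: 0.172
gripper_force: 98.0
```

```bash
python3 chk.py p3
```

```text
t 14.62 tilt 27.5 lip [420.7 211.2  69.9] lip px [222.5 259.3] fz -3.21 dark: front 195 tray 361 j [-33. -47. -10.]
```

View pics/p3.png

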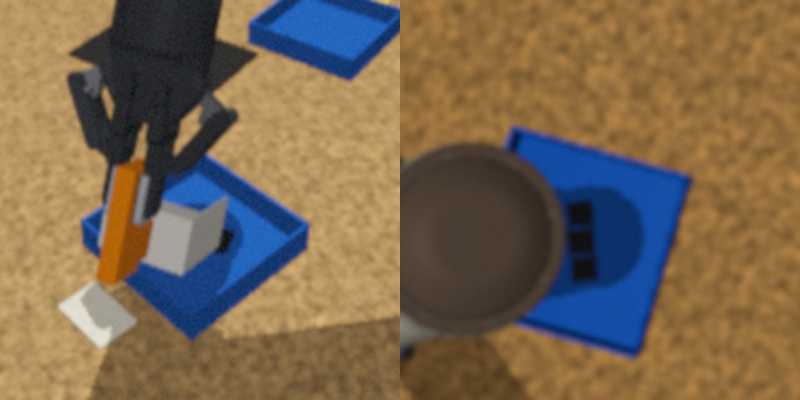

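All three front barrels lie in the left tray (right crop (580,212), (580,240), (584,270)). Holding still for 1.5 s.

play_rows(steps=[{"tx": 0, "ty": 0, "tz": 0, "ax": 0, "ay": 0, "az": 0, "claw": 0}, {"tx": 0, "ty": 0, "tz": 0, "ax": 0, "ay": 0, "az": 0, "claw": 0}, {"tx": 0, "ty": 0, "tz": 0, "ax": 0, "ay": 0, "az": 0, "claw": 0}, {"tx": 0, "ty": 0, "tz": 0, "ax": 0, "ay": 0, "az": 0, "claw": 0}, {"tx": 0, "ty": 0, "tz": 0, "ax": 0, "ay": 0, "az": 0, "claw": 0}, {"tx": 0, "ty": 0, "tz": 0, "ax": 0, "ay": 0, "az": 0, "claw": 0}, {"tx": 0, "ty": 0, "tz": 0, "ax": 0, "ay": 0, "az": 0, "claw": 0}, {"tx": 0, "ty": 0, "tz": 0, "ax": 0, "ay": 0, "az": 0, "claw": 0}, {"tx": 0, "ty": 0, "tz": 0, "ax": 0, "ay": 0, "az": 0, "claw": 0}, {"tx": 0, "ty": 0, "tz": 0, "ax": 0, "ay": 0, "az": 0, "claw": 0}, {"tx": 0, "ty": 0, "tz": 0, "ax": 0, "ay": 0, "az": 0, "claw": 0}, {"tx": 0, "ty": 0, "tz": 0, "ax": 0, "ay": 0, "az": 0, "claw": 0}])

```text
t: 16.12
ee_pos: [407.1, 307.2, 143.4]
eef_rot: [180.0, 27.5, -82.0]
ft_force: [0.3, -0.1, -2.3]
grip_width: 0.178
gripper_force: 97.9
```

```bash
python3 chk.py; python3 rows.py 27.5 26.5 24.5 21.5 18.5 15.5 12.5 9.5 6.5 3.5 1.5 0.5 0
python3 - <<'E'
from h import *
T=lambda y: Ro.from_euler("xyz",[180,0,180+y],degrees=True)
# level pose at tray commanded
p2=np.array([404.3,330.9,92.]);pm=np.array([500,230,108.]);p3=np.array([689.5,-59.4,108])
F=[.03,.1,.2,.31,.43,.56,.68,.79,.88,.95,.99,1]
for a,ya,b,yb in ((p2,98,pm,50),(pm,50,p3,1.3)):
    print([rel(a,T(ya),a+(b-a)*q,T(ya+(yb-ya)*q)).round(1)[[0,1,2,5]].tolist() for q in F])
print(rel(pm,T(50),p3,T(1.3)))
E
```

```text
t 16.23 tilt 27.5 lip [420.7 211.1  69.8] lip px [222.5 259.3] fz -3.44 dark: front 195 tray 360 j [-33. -47. -10.]
26.5 [-0.03, -0.0, 0.21, 0.0, 1.0, 0.0]
24.5 [-0.09, -0.0, 0.63, 0.0, 3.0, 0.0]
21.5 [-0.15, -0.0, 1.27, 0.0, 6.0, 0.0]
18.5 [-0.17, -0.0, 1.9, 0.0, 9.0, 0.0]
15.5 [-0.16, -0.0, 2.54, 0.0, 12.0, 0.0]
12.5 [-0.12, -0.0, 3.18, 0.0, 15.0, 0.0]
9.5 [-0.05, -0.0, 3.81, 0.0, 18.0, 0.0]
6.5 [0.06, -0.0, 4.44, 0.0, 21.0, 0.0]
3.5 [0.2, -0.0, 5.06, 0.0, 24.0, 0.0]
1.5 [0.32, -0.0, 5.47, 0.0, 26.0, 0.0]
0.5 [0.38, -0.0, 5.67, 0.0, 27.0, 0.0]
0.0 [0.41, -0.0, 5.77, 0.0, 27.5, 0.0]
[[0.3, -0.2, -0.0, 1.4], [1.1, -0.8, -0.2, 4.8], [2.3, -1.6, -0.3, 9.6], [3.5, -2.5, -0.5, 14.9], [4.9, -3.5, -0.7, 20.6], [6.3, -4.5, -0.9, 26.9], [7.7, -5.5, -1.1, 32.6], [8.9, -6.4, -1.3, 37.9], [10.0, -7.1, -1.4, 42.2], [10.8, -7.7, -1.5, 45.6], [11.2, -8.0, -1.6, 47.5], [11.3, -8.1, -1.6, 48.0]]
[[0.3, -1.0, -0.0, 1.5], [1.0, -3.3, -0.0, 4.9], [2.0, -6.6, -0.0, 9.7], [3.1, -10.3, -0.0, 15.1], [4.3, -14.2, -0.0, 20.9], [5.6, -18.5, -0.0, 27.3], [6.8, -22.5, -0.0, 33.1], [7.9, -26.2, -0.0, 38.5], [8.8, -29.1, -0.0, 42.9], [9.5, -31.5, -0.0, 46.3], [9.9, -32.8, -0.0, 48.2], [10.0, -33.1, -0.0, 48.7]]
[ 9.98850098e+00 -3.31188156e+01 -4.05588515e-15  7.27940747e-31
 -5.96402991e-15  4.87000000e+01]
```

play_rows(steps=[{"tx": -0.03, "ty": 0, "tz": 0.21, "ax": 0, "ay": 1, "az": 0, "claw": 0}, {"tx": -0.09, "ty": 0, "tz": 0.63, "ax": 0, "ay": 3, "az": 0, "claw": 0}, {"tx": -0.15, "ty": 0, "tz": 1.27, "ax": 0, "ay": 6, "az": 0, "claw": 0}, {"tx": -0.17, "ty": 0, "tz": 1.9, "ax": 0, "ay": 9, "az": 0, "claw": 0}, {"tx": -0.16, "ty": 0, "tz": 2.54, "ax": 0, "ay": 12, "az": 0, "claw": 0}, {"tx": -0.12, "ty": 0, "tz": 3.18, "ax": 0, "ay": 15, "az": 0, "claw": 0}, {"tx": -0.05, "ty": 0, "tz": 3.81, "ax": 0, "ay": 18, "az": 0, "claw": 0}, {"tx": 0.06, "ty": 0, "tz": 4.44, "ax": 0, "ay": 21, "az": 0, "claw": 0}, {"tx": 0.2, "ty": 0, "tz": 5.06, "ax": 0, "ay": 24, "az": 0, "claw": 0}, {"tx": 0.32, "ty": 0, "tz": 5.47, "ax": 0, "ay": 26, "az": 0, "claw": 0}, {"tx": 0.38, "ty": 0, "tz": 5.67, "ax": 0, "ay": 27, "az": 0, "claw": 0}, {"tx": 0.41, "ty": 0, "tz": 5.77, "ax": 0, "ay": 27.5, "az": 0, "claw": 0}])

```text
t: 17.73
ee_pos: [403.8, 330.3, 90.3]
eef_rot: [-180.0, -0.0, -82.0]
ft_force: [-0.3, 0.2, -4.0]
grip_width: 0.176
gripper_force: 97.9
```

play_rows(steps=[{"tx": 0.3, "ty": -0.2, "tz": 0, "ax": 0, "ay": 0, "az": 1.4, "claw": 0}, {"tx": 1.1, "ty": -0.8, "tz": -0.2, "ax": 0, "ay": 0, "az": 4.8, "claw": 0}, {"tx": 2.3, "ty": -1.6, "tz": -0.3, "ax": 0, "ay": 0, "az": 9.6, "claw": 0}, {"tx": 3.5, "ty": -2.5, "tz": -0.5, "ax": 0, "ay": 0, "az": 14.9, "claw": 0}, {"tx": 4.9, "ty": -3.5, "tz": -0.7, "ax": 0, "ay": 0, "az": 20.6, "claw": 0}, {"tx": 6.3, "ty": -4.5, "tz": -0.9, "ax": 0, "ay": 0, "az": 26.9, "claw": 0}, {"tx": 7.7, "ty": -5.5, "tz": -1.1, "ax": 0, "ay": 0, "az": 32.6, "claw": 0}, {"tx": 8.9, "ty": -6.4, "tz": -1.3, "ax": 0, "ay": 0, "az": 37.9, "claw": 0}, {"tx": 10, "ty": -7.1, "tz": -1.4, "ax": 0, "ay": 0, "az": 42.2, "claw": 0}, {"tx": 10.8, "ty": -7.7, "tz": -1.5, "ax": 0, "ay": 0, "az": 45.6, "claw": 0}, {"tx": 11.2, "ty": -8, "tz": -1.6, "ax": 0, "ay": 0, "az": 47.5, "claw": 0}, {"tx": 11.3, "ty": -8.1, "tz": -1.6, "ax": 0, "ay": 0, "az": 48, "claw": 0}])

```text
t: 19.23
ee_pos: [500.1, 229.0, 106.6]
eef_rot: [180.0, 0.0, -130.0]
ft_force: [-0.4, 0.5, -3.1]
grip_width: 0.174
gripper_force: 97.9
```

play_rows(steps=[{"tx": 0.3, "ty": -1, "tz": 0, "ax": 0, "ay": 0, "az": 1.5, "claw": 0}, {"tx": 1, "ty": -3.3, "tz": 0, "ax": 0, "ay": 0, "az": 4.9, "claw": 0}, {"tx": 2, "ty": -6.6, "tz": 0, "ax": 0, "ay": 0, "az": 9.7, "claw": 0}, {"tx": 3.1, "ty": -10.3, "tz": 0, "ax": 0, "ay": 0, "az": 15.1, "claw": 0}, {"tx": 4.3, "ty": -14.2, "tz": 0, "ax": 0, "ay": 0, "az": 20.9, "claw": 0}, {"tx": 5.6, "ty": -18.5, "tz": 0, "ax": 0, "ay": 0, "az": 27.3, "claw": 0}, {"tx": 6.8, "ty": -22.5, "tz": 0, "ax": 0, "ay": 0, "az": 33.1, "claw": 0}, {"tx": 7.9, "ty": -26.2, "tz": 0, "ax": 0, "ay": 0, "az": 38.5, "claw": 0}, {"tx": 8.8, "ty": -29.1, "tz": 0, "ax": 0, "ay": 0, "az": 42.9, "claw": 0}, {"tx": 9.5, "ty": -31.5, "tz": 0, "ax": 0, "ay": 0, "az": 46.3, "claw": 0}, {"tx": 9.9, "ty": -32.8, "tz": 0, "ax": 0, "ay": 0, "az": 48.2, "claw": 0}, {"tx": 10, "ty": -33.1, "tz": 0, "ax": 0, "ay": 0, "az": 48.7, "claw": 0}])

```text
t: 20.72
ee_pos: [689.2, -60.5, 105.9]
eef_rot: [180.0, -0.0, -178.7]
ft_force: [0.2, 0.3, -2.8]
grip_width: 0.173
gripper_force: 97.9
```

```bash
python3 - <<'E'
from h import *
from rig import env,optics
a=optics.capture("side");b=optics.capture("top");s=env.read_state();print(s["t"],s["ee_pos"].round(1),s["eef_rot"].round(1),s["ft_force"].round(1))
A=cv2.resize(a[110:230,250:390],(470,400),interpolation=cv2.INTER_CUBIC);B=cv2.resize(b[130:220,300:370],(310,400),interpolation=cv2.INTER_CUBIC)
cv2.imwrite("pics/q.png",np.hstack([A,B])[:,:,::-1])
E
```

```text
20.825 [689.  -59.7 106.1] [ 180.    -0.  -178.7] [-0.9  0.2 -2.1]
```

View pics/q.png

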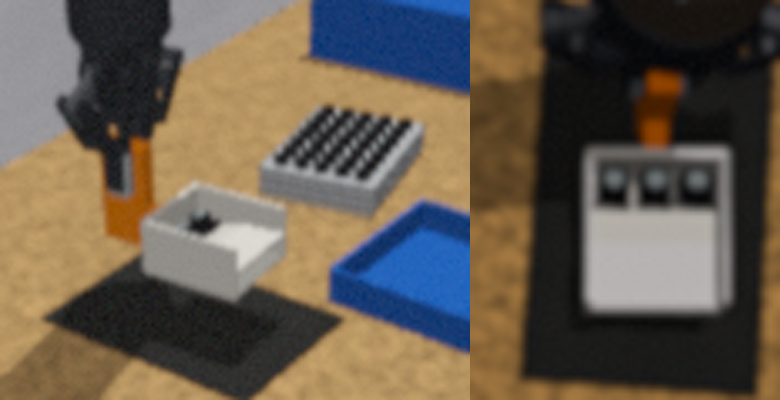

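The scoop is back over the mat with the back row in it and the front step empty. Lowering.

play_rows(steps=[{"tx": 0, "ty": 0, "tz": 0.5, "ax": 0, "ay": 0, "az": 0, "claw": 0}, {"tx": 0, "ty": 0, "tz": 1.5, "ax": 0, "ay": 0, "az": 0, "claw": 0}, {"tx": 0, "ty": 0, "tz": 2.8, "ax": 0, "ay": 0, "az": 0, "claw": 0}, {"tx": 0, "ty": 0, "tz": 4, "ax": 0, "ay": 0, "az": 0, "claw": 0}, {"tx": 0, "ty": 0, "tz": 4.8, "ax": 0, "ay": 0, "az": 0, "claw": 0}, {"tx": 0, "ty": 0, "tz": 5.2, "ax": 0, "ay": 0, "az": 0, "claw": 0}, {"tx": 0, "ty": 0, "tz": 5.4, "ax": 0, "ay": 0, "az": 0, "claw": 0}, {"tx": 0, "ty": 0, "tz": 5.5, "ax": 0, "ay": 0, "az": 0, "claw": 0}, {"tx": 0, "ty": 0, "tz": 5.6, "ax": 0, "ay": 0, "az": 0, "claw": 0}, {"tx": 0, "ty": 0, "tz": 5.6, "ax": 0, "ay": 0, "az": 0, "claw": 0}])

```text
t: 22.08
ee_pos: [689.4, -59.9, 50.6]
eef_rot: [180.0, 0.0, -178.7]
ft_force: [-0.2, -0.4, -1.8]
grip_width: 0.174
gripper_force: 97.9
```

play_rows(steps=[{"tx": 0, "ty": 0, "tz": 0.05, "ax": 0, "ay": 0, "az": 0, "claw": 0}, {"tx": 0, "ty": 0, "tz": 0.1, "ax": 0, "ay": 0, "az": 0, "claw": 0}, {"tx": 0, "ty": 0, "tz": 0.15, "ax": 0, "ay": 0, "az": 0, "claw": 0}, {"tx": 0, "ty": 0, "tz": 0.2, "ax": 0, "ay": 0, "az": 0, "claw": 0}, {"tx": 0, "ty": 0, "tz": 0.2, "ax": 0, "ay": 0, "az": 0, "claw": 0}, {"tx": 0, "ty": 0, "tz": 0.2, "ax": 0, "ay": 0, "az": 0, "claw": 0}])

```text
t: 22.82
ee_pos: [689.5, -59.9, 48.7]
eef_rot: [-180.0, 0.0, -178.7]
ft_force: [-1.6, -0.8, -0.7]
grip_width: 0.17
gripper_force: 98.3
```

play_rows(steps=[{"tx": 0, "ty": 0, "tz": 0.05, "ax": 0, "ay": 0, "az": 0, "claw": 0}, {"tx": 0, "ty": 0, "tz": 0.05, "ax": 0, "ay": 0, "az": 0, "claw": 0}, {"tx": 0, "ty": 0, "tz": 0.05, "ax": 0, "ay": 0, "az": 0, "claw": 0}], force=30)

```text
t: 23.2
ee_pos: [689.5, -60.0, 48.7]
eef_rot: [-180.0, 0.0, -178.7]
ft_force: [-1.9, 0.7, 4.9]
grip_width: 0.173
gripper_force: 99.0
```

play_rows(steps=[{"tx": 0, "ty": 0, "tz": 0, "ax": 0, "ay": 0, "az": 0, "claw": 25}, {"tx": 0, "ty": 0, "tz": 0, "ax": 0, "ay": 0, "az": 0, "claw": 40}, {"tx": 0, "ty": 0, "tz": 0, "ax": 0, "ay": 0, "az": 0, "claw": 70}, {"tx": 0, "ty": 0, "tz": 0, "ax": 0, "ay": 0, "az": 0, "claw": 70}, {"tx": 0, "ty": 0, "tz": 0, "ax": 0, "ay": 0, "az": 0, "claw": 70}, {"tx": 0, "ty": 0, "tz": -1, "ax": 0, "ay": 0, "az": 0, "claw": 70}, {"tx": 0, "ty": 0, "tz": -3, "ax": 0, "ay": 0, "az": 0, "claw": 70}, {"tx": 0, "ty": 0, "tz": -6, "ax": 0, "ay": 0, "az": 0, "claw": 70}, {"tx": 0, "ty": 0, "tz": -10, "ax": 0, "ay": 0, "az": 0, "claw": 70}, {"tx": 0, "ty": 0, "tz": -14, "ax": 0, "ay": 0, "az": 0, "claw": 70}, {"tx": 0, "ty": 0, "tz": -14, "ax": 0, "ay": 0, "az": 0, "claw": 70}])

```text
t: 24.58
ee_pos: [691.7, -60.0, 193.8]
eef_rot: [-180.0, 0.6, -178.6]
ft_force: [-0.7, 0.3, -0.5]
grip_width: 0.699
gripper_force: 0.0
```

```bash
python3 - <<'E'
from h import *
from rig import env,optics
a=optics.capture("side");s=env.read_state();print(s["t"],s["ee_pos"].round(1),s["ft_force"].round(1),s["grip_width"])
cv2.imwrite("pics/e.png",cv2.resize(a[110:360,130:440],(744,600),interpolation=cv2.INTER_CUBIC)[:,:,::-1])
E
```

```text
24.625 [690.2 -59.8 190.8] [-1.  -0.7 -0.6] 0.7005155660405332
```

View pics/e.png

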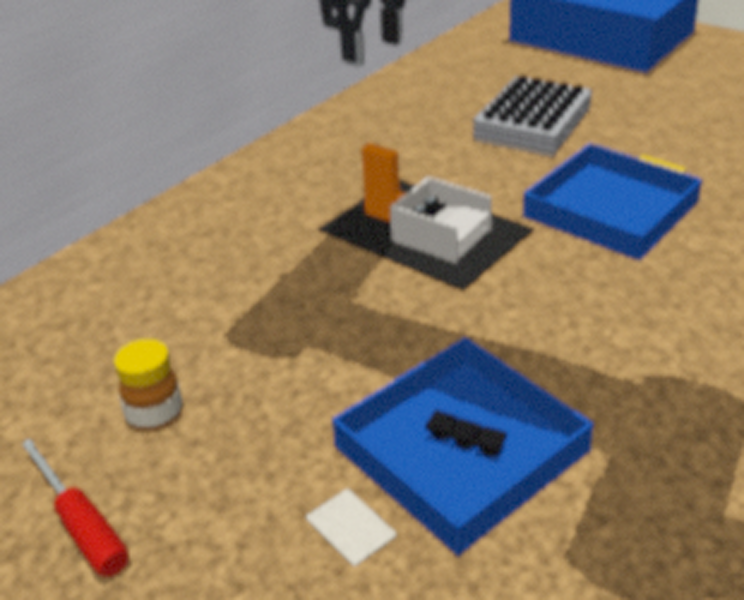

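The scoop stands on its mat with the back row in it, and three barrels are in the left tray at (465,433). The right tray is empty and the bystanders haven't moved.

```bash
python3 -c "
from rig import env
print(env.finish_job())"
```

```text
the job is handed in; nothing more can be done
None
```

The job is handed in: the front three barrels are in the white card's tray, the scoop was held still at the pouring angle for about 1.5 s after they were out, and it is back on its mat with the back row in it and nothing else disturbed.

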